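# Load the label dispenser on the bakery counter

## Task

Load the label dispenser: slide the wide label roll onto its spindle and up to the housing, then the narrow roll up against the wide one, then fit the end cap from the steel pan over the spindle's end, mouth first, and push it up to the narrow roll. Leave all three on the spindle, let go of them, and do not shift or tip the jam jar or the syrup bottle.

Things in the scene. Friction and masses are not known exactly. Their poses are not given: they have to be found in the camera images.
- dispenser: Fixed label dispenser, moved between starts: grey housing 100 x 120 mm, 115 mm high (120 with its dark top pad), with a steel spindle that sticks out level from its front face towards the robot side. Origin on the counter under the spindle's root, z up, x from the front face into the housing (the spindle points along -x). A base plate 10 mm high and 120 mm wide reaches 80 mm out under the spindle.
- rod_root (a point): Centre of the spindle where it leaves the housing face, 75 mm above the counter; axes as the dispenser's. The spindle is a fixed round steel rod, 22 mm diameter, running 170 mm along -x from here to its free end, edge slightly rounded.
- trough: Fixed pale wooden V trough, 250 mm long along its own y, open at both ends: two faces at 45 degrees, each 40 mm wide, meeting in a line 20 mm above the counter; rims 48 mm above the counter, 71 mm wide overall. Origin on the counter under its middle, z up. The rolls lie in it at the start, centres 62 mm above the counter.
- trough_line (a point): Middle of the line where the trough's two faces meet, axes as the trough's. With the trough empty the cap can be laid here at 45 degrees, its mouth flat on one face and its side on the other, and stays put, so that it can be taken again another way.
- wide_roll: The wide roll of blank paper labels: a rigid tube 80 mm long, 60 mm outer diameter, hole 32 mm right through, about 0.2 kg. Origin at its centre, x along the hole. Lies in the trough at the start, hole level along the trough; either roll can be at either end.
- narrow_roll: The narrow roll: the same but 50 mm long, about 0.14 kg. Origin at its centre, x along the hole.
- pan: Fixed steel counter pan, open on top, 108 mm (own x) by 176 mm (own y), 65 mm high, walls and floor 4 mm. Origin on the counter under its middle, z up. Its walls leave room for an upright grasp with the fingers opening along its y.
- cap: The end cap: grey plastic cylinder 48 mm diameter, 54 mm long, dark band near its closed end, 0.07 kg; in its other end a blind hole (mouth) 28 mm diameter, 42 mm deep. Origin at the centre of the mouth's rim, z from the mouth to the closed end. Starts upright in the pan, mouth down. When loaded its rim meets the narrow roll 130 mm from the housing face.
- jam_jar: Bystander: amber jam jar, 68 mm diameter, 90 mm high, origin under its centre. Leave alone.
- syrup: Bystander: green glass syrup bottle, 66 mm diameter, 200 mm high, origin under its centre. Leave alone.

How it is judged:
On the way, in this order (a step that is already met when the one before it is completed fails the run):
1. the wide roll is on the spindle, up to the housing, nothing else on it (x of wide_roll in the frame of rod_root between -0.05 and -0.033 m and y of wide_roll in the frame of rod_root between -0.009 and 0.009 m and z of wide_roll in the frame of rod_root between -0.009 and 0.009 m and angle between the x axis of wide_roll and the x axis of rod_root, either way round below 0.2 rad and distance between each of narrow_roll, cap and rod_root above 0.2 m), for 0.2 s.
2. then the narrow roll is on the spindle, up against the wide one (x of wide_roll in the frame of rod_root between -0.05 and -0.033 m and y of wide_roll in the frame of rod_root between -0.009 and 0.009 m and z of wide_roll in the frame of rod_root between -0.009 and 0.009 m and angle between the x axis of each of wide_roll, narrow_roll and the x axis of rod_root, either way round below 0.2 rad and x of narrow_roll in the frame of rod_root between -0.119 and -0.098 m and y of narrow_roll in the frame of rod_root between -0.009 and 0.009 m and z of narrow_roll in the frame of rod_root between -0.009 and 0.009 m), for 0.2 s.
3. then the cap is over the spindle's end, up against the narrow roll (all of step 2 and x of cap in the frame of rod_root between -0.147 and -0.122 m and y of cap in the frame of rod_root between -0.008 and 0.008 m and z of cap in the frame of rod_root between -0.008 and 0.008 m and angle between the z axis of cap and the x axis of rod_root, either way round below 0.2 rad), for 0.2 s.
At the end, for the whole second after the job is handed in: At rest on the spindle: wide roll within 10 mm of the housing, narrow roll outside it (centre within 119 mm of the housing face; 105 is tight), cap over the end, rim within 147 mm of the face (130 is tight); axes within 9 mm (cap 8) and 0.2 rad of the spindle's (all of step 3 and linear speed of each of wide_roll, narrow_roll, cap below 0.02 m/s); the robot touches nothing.
It fails at once if the jam jar is shifted by more than 30 mm or tipped (distance of jam_jar from where it was at the start of the episode above 0.03 m or angle between jam_jar's own z axis and vertical above 0.4 rad).
It fails at once if the syrup bottle is shifted by more than 30 mm or tipped (distance of syrup from where it was at the start of the episode above 0.03 m or angle between syrup's own z axis and vertical above 0.4 rad).
It also fails if it takes over 72 s, if anything falls off the work surface, if the arm or the gripper's body presses on something with over 40 N, if the wrist force passes 120 N, or if a joint passes its speed limit or range.

## Robot

A 6-joint arm with a two-finger parallel gripper is mounted at the origin on the work surface. World frame = base frame: x ahead of the robot, y to its left, z up, the work surface at z = 0. Lengths are in m, angles in rad, forces in N, time in s.
With the tool pointing down it reaches from about 0.35 to 0.775 m from the base axis. Payload 5.5 kg.
Tool frame: the origin (TCP) lies at the very end of the fingers, on their centre line; the grasp point (between the pads) lies 19 mm behind it; z points along the fingers, y is the line along which they close (so a half turn about z gives the same grasp; the last joint's range is limited). The gripper opens to 85 mm and grips with 20 to 120 N. Pads are 22 mm wide; open, the fingers measure 114 mm over their backs; the gripper's body (76 mm by 85 mm) begins 54 mm behind the grasp point. The pads swing forward as they close: fully open they stand 13 mm farther back than shut.
Start: joints at [1.013, 0.313, 0.046, 1.304, 0, 1.431], TCP at [0.233, 0.526, 0.231] pointing down, gripper open.
Joint ranges: [-2.76, 2.76], [-0.86, 1.69], [-1.03, 1.26], [-2.2, 2.34], [-1.47, 1.5], [-3.14, 3.14]. Speed limits (rad/s): [2.57, 2.57, 3.14, 3.14, 3.14, 3.14].

## Interface

Orientations are given as a unit quaternion [w, x, y, z].
In Python, from workcell import get_state, read_camera, hand_in gives the robot as it stands.
- The arm moves only by the tool send_rows, never from a script. Its argument "increments" is a list of rows, each an object of numbers: "dx", "dy", "dz": the shift along the world's x, y, z in units of 25 mm (1.0 is 25 mm); "roll": the turn about the world's z in units of 8 degrees (1.0 is 8 degrees); "claw": the opening, from -1 (shut) to 1 (fully open). In form: [{"dx": .., "dy": .., "dz": .., "roll": .., "claw": ..}, ...]. A call has exactly 5 rows; each row is the pose to reach, as a shift and turn from the pose commanded when the call began; what a row does not reach only later rows make up. A row lasts 1/8 s, in which the tool goes at most 62.5 mm and 10.7 degrees, less where a joint would pass 70% of its speed; a pose out of reach is approached as far as the arm can. A call with a gripper value outside its range is refused whole. The fingers move at their own pace and stop on an object; "grip_force" is the grip in N (left out, the last holds). Time passes only in rows, so rows that repeat a pose let the fingers close, or fill a call up. It gives the time, the measured TCP pose, the force, the opening and the grip force at its end, in the units of the state.
- get_state(): the state, without advancing time (a new reading comes with each control period).
- read_camera(name): name is "side" or "top"; returns a dict with "image" (480x640x3 uint8, blue, green, red), "fx", "fy", "cx", "cy" (pixels), "dist_coeffs" ([k1, k2, p1, p2, k3] as OpenCV has them; the pictures are not rectified), "world_to_cam" (4x4, takes a point from world to camera coordinates). Camera axes: x right, y up, looking along -z (the intrinsics and any distortion apply to the point x, -y, -z); pixel columns grow to the right and rows downward; lengths in m; the calibration is good to about 2 mm. A picture is of the moment at which its call begins. There is no depth.
- hand_in(): hands the job in; it is judged then, once.
The state is a dict: "clock": time; "joint_pos": joint angles; "qvel": joint speeds; "tau": joint torques, N m; "tcp_pos": TCP position; "orientation": TCP orientation; "wrist_force": force on the tool from outside, world axes, zero at the start; "ft_torque": the same for the moment, N m; "finger_gap": finger opening in m; "grip_force": force on a finger pad.
Only numpy, scipy, OpenCV 4.12 (cv2) and the standard library are available. Lean on these libraries where they do the work, as an engineer would, in place of code of your own. Each camera call takes 0.05 s, during which the arm holds its last target. There are 200 camera calls.

## Working session

There is one attempt and no reset: what is moved stays moved. The work goes in short steps, Python scripts to look and compute and a tool call to move; the robot and the scene stay as the last step left them, time stands still between calls to the robot, and variables do not carry over. Pictures are saved under pics/ and viewed, at most 10 in all, crops included, and the job is handed in when it is done.

Besides the shell and the picture viewer there is one more tool, called as name([rows], argument=value, ...), one row to a line, values as JSON. send_rows: Moves the arm, as the interface text tells. Its arguments: {"type":"object","properties":{"increments":{"type":"array","items":{"type":"object","properties":{"dx":{"type":"number"},"dy":{"type":"number"},"dz":{"type":"number"},"roll":{"type":"number"},"claw":{"type":"number"}}}},"grip_force":{"type":"number"}},"required":["increments"]}

```bash
mkdir -p pics; ls; python3 - <<'E'
from workcell import *
import cv2,numpy as np
s=get_state();print(s)
for n in("side","top"):
    c=read_camera(n);cv2.imwrite(f"pics/{n}0.png",c["image"]);print(n,c["fx"],c["fy"],c["cx"],c["cy"],c["dist_coeffs"],np.round(c["world_to_cam"],4).tolist(), (-np.array(c["world_to_cam"])[:3,:3].T@np.array(c["world_to_cam"])[:3,3]).round(3))
E
```

```text
pics
{'clock': 0.0, 'joint_pos': array([1.01337668e+00, 3.14001544e-01, 4.49879809e-02, 1.30361873e+00,
       3.01159196e-05, 1.43122348e+00]), 'qvel': array([-9.92822588e-04,  1.06623674e-03,  1.00556440e-03, -7.17854633e-04,
        7.31085757e-04, -5.57483088e-05]), 'tau': array([-1.09335793e-03, -4.80625927e+01,  2.98531705e+01,  1.94050977e-02,
       -1.72284194e-04,  4.79162352e-06]), 'tcp_pos': array([0.2330431 , 0.52509583, 0.23041192]), 'orientation': array([-3.27629473e-04,  2.07406758e-01,  9.78254360e-01, -8.57656889e-04]), 'wrist_force': array([ 0.30375851, -0.08366386,  0.61725743]), 'ft_torque': array([-0.00488551,  0.03913611,  0.02997735]), 'grip_force': 0.0, 'finger_gap': 0.0854416438205886}
side 530.2049808559758 530.2049808559758 323.89858193187945 238.39512354947308 [-0.01691465  0.          0.          0.          0.        ] [[0.9956, -0.0931, 0.0077, -0.5693], [0.0615, 0.7151, 0.6963, -0.0371], [-0.0704, -0.6928, 0.7177, -1.0528], [0.0, 0.0, 0.0, 1.0]] [ 0.495 -0.756  0.786]
top 439.2640825858736 439.2640825858736 324.4490565941243 242.31982036254232 [-0.02681874  0.          0.          0.          0.        ] [[-0.0064, -0.9998, -0.0201, -0.0725], [0.9945, -0.0085, 0.1047, -0.5664], [-0.1048, -0.0193, 0.9943, -0.8543], [0.0, 0.0, 0.0, 1.0]] [ 0.473 -0.094  0.907]
```

View pics/side0.png

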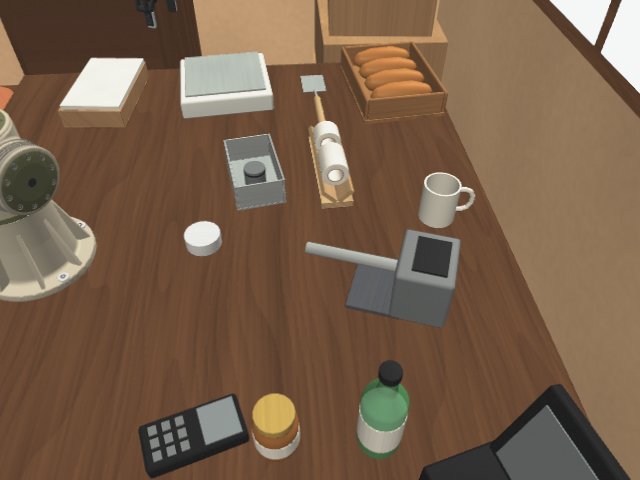

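View pics/top0.png

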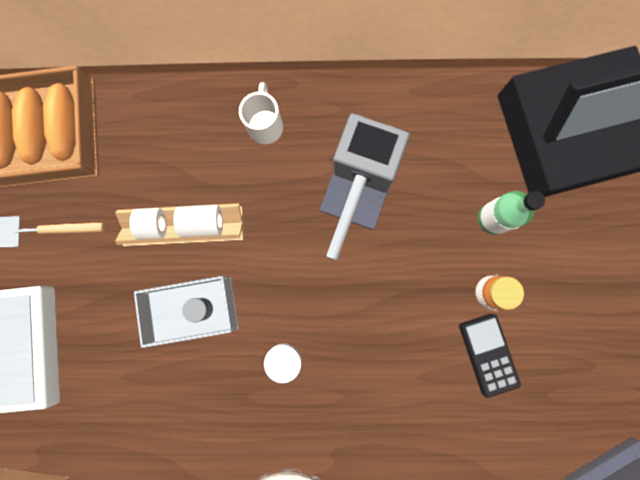

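The side view shows the narrow roll at about (327,135), the wide roll at (333,162), the cap at (255,172) in the pan, and the spindle running from (397,263) to its tip at (308,247). The top view shows the narrow roll at (147,223), the wide roll at (198,221), the cap at (197,310), and the spindle from (362,178) to its tip at (333,255). The jar is at (500,293) and the syrup bottle at (505,212).

```bash
cat > h.py <<'E'
import cv2,numpy as np
from workcell import *
class Cam:
    def __init__(s,n):
        c=read_camera(n); s.img=c["image"]; s.K=np.array([[c["fx"],0,c["cx"]],[0,c["fy"],c["cy"]],[0,0,1]]); s.d=np.array(c["dist_coeffs"],float)
        W=np.array(c["world_to_cam"]); s.R=np.diag([1,-1,-1])@W[:3,:3]; s.t=np.diag([1,-1,-1])@W[:3,3]; s.o=-s.R.T@s.t
    def ray(s,p):
        u=cv2.undistortPoints(np.float64(p).reshape(-1,1,2),s.K,s.d).reshape(-1,2)
        return np.c_[u,np.ones(len(u))]@s.R
    def onz(s,p,z):
        r=s.ray(p); return s.o+r*((z-s.o[2])/r[:,2])[:,None]
    def proj(s,P):
        return cv2.projectPoints(np.float64(P).reshape(-1,3),cv2.Rodrigues(s.R)[0],s.t,s.K,s.d)[0].reshape(-1,2)
def tri(a,pa,b,pb):
    da,db=a.ray(pa)[0],b.ray(pb)[0]
    k=np.linalg.lstsq(np.c_[da,-db],b.o-a.o,rcond=None)[0]
    A,B=a.o+k[0]*da,b.o+k[1]*db
    return (A+B)/2,np.linalg.norm(A-B)
def blobs(img,lo,hi,box,minA=80):
    x0,y0,x1,y1=box; hsv=cv2.cvtColor(img,cv2.COLOR_BGR2HSV); m=cv2.inRange(hsv,lo,hi); k=np.zeros_like(m); k[y0:y1,x0:x1]=m[y0:y1,x0:x1]
    cs=[c for c in cv2.findContours(k,cv2.RETR_EXTERNAL,cv2.CHAIN_APPROX_NONE)[0] if cv2.contourArea(c)>minA]
    return sorted(cs,key=cv2.contourArea,reverse=True)
E
python3 - <<'E'
from h import *
T,S=Cam("top"),Cam("side")
def show(n,c):
    r=cv2.minAreaRect(c);print(n,"A",cv2.contourArea(c),"rect",np.round(r[0],1),np.round(r[1],1),round(r[2],1),"corn",np.round(cv2.boxPoints(r)).tolist())
for c in blobs(T.img,(0,0,150),(180,60,255),(110,195,250,250)):show("rollT",c)
for c in blobs(S.img,(0,0,150),(180,60,255),(300,110,360,210)):show("rollS",c)
for c in blobs(T.img,(0,0,130),(180,60,255),(320,172,385,265)):show("rodT",c)
for c in blobs(S.img,(0,0,120),(180,60,255),(300,235,405,280)):show("rodS",c)
for c in blobs(T.img,(0,0,60),(180,70,155),(170,290,225,335)):show("capT",c)
for c in blobs(T.img,(8,70,130),(30,200,255),(105,195,250,255)):show("trT",c)
for c in blobs(T.img,(0,0,60),(180,50,255),(125,265,250,355)):show("panT",c)
a=cv2.resize(T.img[195:355,105:405],None,fx=2.6,fy=2.6,interpolation=cv2.INTER_CUBIC)
b=cv2.resize(S.img[110:310,215:475],None,fx=3,fy=3,interpolation=cv2.INTER_CUBIC)
cv2.imwrite("pics/b.png",b)
E
```

```text
rollT A 1340.0 rect [197.  220.5] [31. 48.] 90.0 corn [[173.0, 205.0], [221.0, 205.0], [221.0, 236.0], [173.0, 236.0]]
rollT A 958.0 rect [147. 223.] [30. 36.] 90.0 corn [[129.0, 208.0], [165.0, 208.0], [165.0, 238.0], [129.0, 238.0]]
rollS A 1485.0 rect [330.6 152.5] [65.2 27.5] 78.0 corn [[310.0, 123.0], [337.0, 118.0], [351.0, 181.0], [324.0, 187.0]]
rodT A 2547.0 rect [346.8 216.8] [57.  88.9] 20.2 corn [[305.0, 249.0], [335.0, 165.0], [389.0, 185.0], [358.0, 268.0]]
rodS A 890.5 rect [350.7 255.2] [92.9 11.2] 11.9 corn [[304.0, 251.0], [306.0, 240.0], [397.0, 259.0], [395.0, 270.0]]
rodS A 114.5 rect [400.5 261. ] [34.  7.] 90.0 corn [[397.0, 244.0], [404.0, 244.0], [404.0, 278.0], [397.0, 278.0]]
capT A 127.5 rect [205.8 308.1] [22.2 12.8] 82.2 corn [[198.0, 298.0], [211.0, 296.0], [214.0, 318.0], [201.0, 320.0]]
trT A 8044.5 rect [177.  224.5] [ 59. 144.] 90.0 corn [[105.0, 195.0], [249.0, 195.0], [249.0, 254.0], [105.0, 254.0]]
panT A 5524.0 rect [184.8 310.9] [ 57.8 100.1] 80.3 corn [[131.0, 291.0], [229.0, 274.0], [239.0, 331.0], [140.0, 348.0]]
```

View pics/b.png

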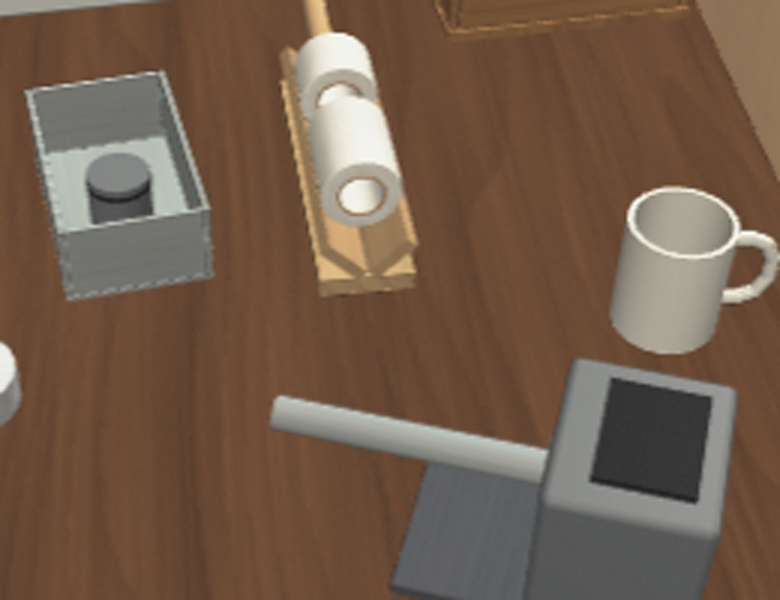

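The zoomed side view shows the wide roll's front face centred near full-image (335,174), with the narrow roll behind it. The rod tip is at about (306,247), its root at about (398,265), and the cap top at about (255,168). Next I'll fit the axes from both views.

```bash
cat >> h.py <<'E'
def med(m,axis,a,b):
    """medial line of mask m; axis 0: sections per row a..b, 1: per column. returns 2 points, mean width"""
    P=[];w=[]
    for i in range(a,b):
        j=np.flatnonzero(m[i] if axis==0 else m[:,i])
        if len(j)>2: P.append((j.mean(),i) if axis==0 else (i,j.mean())); w.append(len(j))
    vx,vy,x,y=cv2.fitLine(np.float32(P),cv2.DIST_HUBER,0,.01,.01).ravel()
    return np.array([[x-30*vx,y-30*vy],[x+30*vx,y+30*vy]]),np.round(np.percentile(w,[10,50,90]),1)
def line3(A,pa,B,pb):
    na=np.cross(*A.ray(pa)); nb=np.cross(*B.ray(pb)); d=np.cross(na,nb); d/=np.linalg.norm(d)
    p=np.linalg.lstsq(np.array([na,nb,d]),np.array([na@A.o,nb@B.o,0]),rcond=None)[0]
    return p,d
def mask(img,f,box):
    x0,y0,x1,y1=box; k=np.zeros(img.shape[:2],np.uint8); k[y0:y1,x0:x1]=f(cv2.cvtColor(img,cv2.COLOR_BGR2HSV).astype(int))[y0:y1,x0:x1]; return k
def clos(A,px,p,d):
    """point on line p+td nearest the ray of px"""
    r=A.ray([px])[0]; return p+np.linalg.lstsq(np.c_[d,-r],A.o-p,rcond=None)[0][0]*d
E
python3 - <<'E'
from h import *
T,S=Cam("top"),Cam("side")
wh=lambda h:(h[...,1]<60)&(h[...,2]>140)
m=mask(T.img,wh,(110,195,250,250));a,w=med(m,1,135,160);print("Tn",a.round(1).tolist(),w)
a2,w=med(m,1,178,212);print("Tw",a2.round(1).tolist(),w)
ms=mask(S.img,wh,(300,110,360,210));b,w=med(ms,0,143,165);print("S",b.round(1).tolist(),w)
p,d=line3(T,a2,S,b);d*=np.sign(d[1]);print("axis dir",d.round(4),"at y=.2",(p+d*(.2-p[1])/d[1]).round(4))
print("wide far/near",T.onz([[172.5,221]],.092).round(4),T.onz([[221.5,221]],.04).round(4),"narrow",T.onz([[128.5,223]],.092).round(4),T.onz([[165.5,223]],.04).round(4))
print("rod rows T");h=cv2.cvtColor(T.img,cv2.COLOR_BGR2HSV)
for r in (185,200,215,230,245,250,255,258,260): print(r,[(c,tuple(h[r,c])) for c in range(325,376,5)] if r in(200,) else '')
rod=mask(T.img,lambda h:(h[...,1]<40)&(h[...,2]>135),(320,180,385,265));q,w=med(rod,0,190,250);print(q.round(1).tolist(),w,np.argwhere(rod).max(0))
rs=mask(S.img,lambda h:(h[...,1]<50)&(h[...,2]>110),(300,235,397,280));q2,w=med(rs,1,315,390);print(q2.round(1).tolist(),w,np.flatnonzero(rs.any(0))[[0,-1]])
P,D=line3(T,q,S,q2);D*=np.sign(D[0]);print("rod dir",D.round(4),"yaw",np.degrees(np.arctan2(D[1],D[0])))
tip=clos(T,(333,257),P,D);tipS=clos(S,(306,246.5),P,D);root=clos(S,(397.5,265),P,D);rt=clos(T,(362,178),P,D)
print("tip",tip.round(4),tipS.round(4),"root",root.round(4),rt.round(4),np.linalg.norm(tip-root))
E
```

```text
Tn [[118.4000015258789, 224.10000610351562], [178.39999389648438, 222.1999969482422]] [29.4 30.  31. ]
Tw [[162.6999969482422, 222.39999389648438], [222.6999969482422, 219.10000610351562]] [30. 31. 31.]
S [[323.0, 124.5999984741211], [338.5, 182.60000610351562]] [26. 27. 28.]
axis dir [-0.0036  0.9734 -0.2289] at y=.2 [0.6057 0.2    0.0656]
wide far/near [[0.6023 0.2099 0.092 ]] [[0.6095 0.1296 0.04  ]] narrow [[0.5994 0.2948 0.092 ]] [[0.6066 0.2435 0.04  ]]
rod rows T
185 
200 [(325, (np.uint8(117), np.uint8(35), np.uint8(140))), (330, (np.uint8(116), np.uint8(29), np.uint8(139))), (335, (np.uint8(118), np.uint8(28), np.uint8(136))), (340, (np.uint8(118), np.uint8(29), np.uint8(139))), (345, (np.uint8(122), np.uint8(24), np.uint8(139))), (350, (np.uint8(105), np.uint8(10), np.uint8(248))), (355, (np.uint8(15), np.uint8(2), np.uint8(226))), (360, (np.uint8(115), np.uint8(32), np.uint8(137))), (365, (np.uint8(120), np.uint8(28), np.uint8(135))), (370, (np.uint8(116), np.uint8(27), np.uint8(133))), (375, (np.uint8(120), np.uint8(26), np.uint8(135)))]
215 
230 
245 
250 
255 
258 
260 
[[334.1000061035156, 251.89999389648438], [352.8999938964844, 194.89999389648438]] [12. 35. 53.] [259 384]
[[322.6000061035156, 249.6999969482422], [381.3999938964844, 262.0]] [11. 11. 12.] [305 396]
rod dir [ 0.9463 -0.3206 -0.0412] yaw -18.71774103859411
tip [ 0.5329 -0.0926  0.0797] [ 0.5298 -0.0916  0.0798] root [ 0.6897 -0.1457  0.0729] [ 0.688  -0.1452  0.0729] 0.1657287128870658
```

```bash
python3 - <<'E'
from h import *
T,S=Cam("top"),Cam("side")
rod=mask(T.img,lambda h:(h[...,1]<40)&(h[...,2]>170),(320,180,385,265));q,w=med(rod,0,186,252);print(w,np.argwhere(rod).max(0))
rs=mask(S.img,lambda h:(h[...,1]<50)&(h[...,2]>110),(300,235,397,280));q2,w=med(rs,1,312,392)
P,D=line3(T,q,S,q2);D*=np.sign(D[0]);print("rod dir",D.round(4),"yaw",np.degrees(np.arctan2(D[1],D[0])))
print("tip",clos(T,(333,258),P,D).round(4),clos(S,(305.5,246.5),P,D).round(4),"root",clos(S,(397.5,265),P,D).round(4))
for z in(.075,):
    g=T.onz(q,z);e=g[1]-g[0];print("top only yaw",np.degrees(np.arctan2(e[1],e[0])),g.round(4).tolist()); g=S.onz(q2,z);e=g[1]-g[0];print("side yaw",np.degrees(np.arctan2(e[1],e[0])),g.round(4).tolist())
r=T.onz([[197,220.5],[147,223],[178,221.5],[212,219.7]],.062);print("rolls top@62",r.round(4).tolist())
# heights: triangulate the wide roll's mid cross-section: side medial at same place
b=np.array([[323.,124.6],[338.5,182.6]])
n=np.cross(*S.ray(b)); 
for px in([185,221.1],[205,220.1]):
    ra=T.ray([px])[0]; k=n@(S.o-T.o)/(n@ra); print("axis pt",(T.o+k*ra).round(4))
# cap top: disk
for C,box in((T,(170,285,225,340)),(S,(240,155,272,190))):
    hs=cv2.cvtColor(C.img,cv2.COLOR_BGR2HSV); print(hs[310,195] if C is T else hs[168,255])
    for lo,hi in((90,175),):
        mm=mask(C.img,lambda h:(h[...,2]<(150)),box); cs=max(cv2.findContours(mm,0,1)[0],key=cv2.contourArea);print("cap",cv2.minAreaRect(cs),cv2.boundingRect(cs))
cv2.imwrite("pics/c.png",cv2.resize(T.img[265:355,125:245],None,fx=6,fy=6,interpolation=cv2.INTER_CUBIC))
E
```

```text
[11. 11. 12.] [258 364]
rod dir [ 0.9353 -0.3539 -0.0017] yaw -20.727238252861167
tip [ 0.5327 -0.089   0.076 ] [ 0.5292 -0.0876  0.076 ] root [ 0.689  -0.1481  0.0757]
top only yaw -20.73017897635183 [[0.5526, -0.0965, 0.075], [0.6612, -0.1376, 0.075]]
side yaw -20.813186824350733 [[0.5588, -0.098, 0.075], [0.661, -0.1368, 0.075]]
rolls top@62 [[0.6075, 0.1724, 0.062], [0.6036, 0.2719, 0.062], [0.606, 0.2101, 0.062], [0.6088, 0.1428, 0.062]]
axis pt [0.6062 0.1953 0.0646]
axis pt [0.6056 0.1518 0.0783]
[110   4 198]
cap ((205.76979064941406, 308.1450500488281), (22.203603744506836, 12.655603408813477), 82.23483276367188) (198, 298, 15, 23)
[ 60   4 135]
cap ((255.5, 175.0), (28.0, 31.0), 90.0) (240, 161, 32, 29)
```

View pics/c.png

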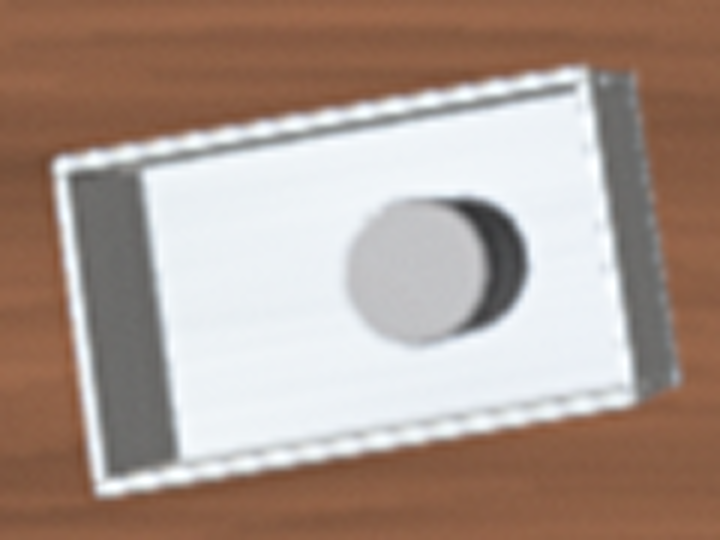

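The top crop of the pan shows the cap's top disc centred at full-image (194.7,310.2). The pan's rim corners are at about (134,292), (223,277), (231,332) and (142,347). I'll fetch the wide roll now.

send_rows([
  {"dx":14.97,"dy":-14.2,"dz":-3.2,"roll":-8,"claw":1},
  {"dx":14.97,"dy":-14.2,"dz":-3.2,"roll":-8,"claw":1},
  {"dx":14.97,"dy":-14.2,"dz":-3.2,"roll":-8,"claw":1},
  {"dx":14.97,"dy":-14.2,"dz":-3.2,"roll":-8,"claw":1},
  {"dx":14.97,"dy":-14.2,"dz":-3.2,"roll":-8,"claw":1},
], grip_force=40)

```text
clock: 1.02
tcp_pos: [0.4587, 0.3116, 0.1834]
orientation: [0.0, 0.629, 0.777, 0.0]
wrist_force: [0.9, 0.8, -0.4]
finger_gap: 0.0855
grip_force: 0.0
```

```bash
cat >> h.py <<'E'
def st():
    s=get_state();w,x,y,z=s["orientation"];ty=np.array([2*(x*y-w*z),1-2*(x*x+z*z)])
    print("t",round(s["clock"],2),"tcp",s["tcp_pos"].round(4),"yaw",np.degrees(np.arctan2(ty[1],ty[0])).round(2),"F",s["wrist_force"].round(1),"gap",round(s["finger_gap"],4),"gf",round(s["grip_force"],1),"q",s["joint_pos"].round(2))
E
python3 - <<'E'
from h import *
st()
T,S=Cam("top"),Cam("side")
c=np.array([[55,160],[590,70],[635,400],[100,492]])/6+[125,265]
g=T.onz(c,.065);print(g.round(4).tolist(),"ctr",g.mean(0).round(4))
e=(g[0]-g[1])+(g[3]-g[2]);print("pan y yaw",np.degrees(np.arctan2(e[1],e[0])))
print("cap",T.onz([[194.7,310.2]],.058).round(4),tri(T,[194.7,310.2],S,[254.7,168.7]))
E
```

```text
t 1.02 tcp [0.4587 0.3116 0.1834] yaw 12.0 F [ 0.9  0.8 -0.4] gap 0.0855 gf 0.0 q [ 0.45  0.29 -0.1   1.18  0.    1.81]
[[0.4693, 0.2911, 0.065], [0.4973, 0.1177, 0.065], [0.3928, 0.1016, 0.065], [0.3641, 0.2728, 0.065]] ctr [0.4309 0.1958 0.065 ]
pan y yaw 99.33994139030064
cap [[0.4332 0.1741 0.058 ]] (array([0.43398297, 0.17495783, 0.0552578 ]), np.float64(0.0018726281893700653))
```

send_rows([
  {"dx":5.94,"dy":-5.66,"dz":-1.33,"roll":-1.21,"claw":1},
  {"dx":5.94,"dy":-5.66,"dz":-1.33,"roll":-1.21,"claw":1},
  {"dx":5.94,"dy":-5.66,"dz":-1.33,"roll":-1.21,"claw":1},
  {"dx":5.94,"dy":-5.66,"dz":-1.33,"roll":-1.21,"claw":1},
  {"dx":5.94,"dy":-5.66,"dz":-1.33,"roll":-1.21,"claw":1},
])

```text
clock: 1.75
tcp_pos: [0.606, 0.171, 0.1496]
orientation: [-0.0, 0.691, 0.723, -0.0]
wrist_force: [-0.2, 0.2, -0.3]
finger_gap: 0.0857
grip_force: 0.0
```

```bash
python3 - <<'E'
from h import *
st()
E
```

```text
t 1.75 tcp [0.606  0.171  0.1496] yaw 2.59 F [-0.2  0.2 -0.3] gap 0.0857 gf 0.0 q [0.15 0.45 0.05 1.17 0.   1.67]
```

send_rows([
  {"dx":0.05,"dy":-0.04,"dz":-2.4,"claw":1},
  {"dx":0.05,"dy":-0.04,"dz":-4.02,"claw":1},
  {"dx":0.05,"dy":-0.04,"dz":-4.02,"claw":1},
  {"dx":0.05,"dy":-0.04,"dz":-4.02,"claw":-1},
  {"dx":0.05,"dy":-0.04,"dz":-4.02,"claw":-1},
])

```text
schema error: expected keys dx, dy, dz, roll, claw
```

send_rows([
  {"claw":-1},
  {"claw":-1},
  {"claw":-1},
  {"claw":-1},
  {"claw":-1},
])

```text
schema error: expected keys dx, dy, dz, roll, claw
```

```bash
python3 - <<'E'
from h import *
st()
E
```

```text
t 1.75 tcp [0.606  0.171  0.1496] yaw 2.59 F [-0.2  0.2 -0.3] gap 0.0857 gf 0.0 q [0.15 0.45 0.05 1.17 0.   1.67]
```

send_rows([
  {"dx":0.05,"dy":-0.04,"dz":-2.4,"roll":0,"claw":1},
  {"dx":0.05,"dy":-0.04,"dz":-4.02,"roll":0,"claw":1},
  {"dx":0.05,"dy":-0.04,"dz":-4.02,"roll":0,"claw":1},
  {"dx":0.05,"dy":-0.04,"dz":-4.02,"roll":0,"claw":-1},
  {"dx":0.05,"dy":-0.04,"dz":-4.02,"roll":0,"claw":-1},
])

```text
clock: 2.38
tcp_pos: [0.6064, 0.1717, 0.0529]
orientation: [-0.0, 0.69, 0.724, 0.0]
wrist_force: [-6.5, 0.9, 5.4]
finger_gap: 0.0592
grip_force: 42.2
```

send_rows([
  {"dx":0,"dy":0,"dz":0,"roll":0,"claw":-1},
  {"dx":0,"dy":0,"dz":0,"roll":0,"claw":-1},
  {"dx":0,"dy":0,"dz":0,"roll":0,"claw":-1},
  {"dx":0,"dy":0,"dz":0,"roll":0,"claw":-1},
  {"dx":0,"dy":0,"dz":0,"roll":0,"claw":-1},
])

```text
clock: 3.0
tcp_pos: [0.6063, 0.1717, 0.0529]
orientation: [-0.0, 0.69, 0.724, 0.001]
wrist_force: [-6.4, 1.3, 6.8]
finger_gap: 0.0591
grip_force: 42.2
```

```bash
python3 - <<'E'
from h import *
st()
E
```

```text
t 3.0 tcp [0.6063 0.1717 0.0529] yaw 2.74 F [-6.4  1.3  6.8] gap 0.0591 gf 42.2 q [ 0.15  0.52 -0.09  0.96  0.    1.67]
```

send_rows([
  {"dx":0,"dy":0,"dz":2,"roll":0,"claw":-1},
  {"dx":-0.5,"dy":-1,"dz":3.2,"roll":1.2,"claw":-1},
  {"dx":-1.6,"dy":-3,"dz":3.4,"roll":2.5,"claw":-1},
  {"dx":-2.7,"dy":-5,"dz":3.4,"roll":3.8,"claw":-1},
  {"dx":-3.8,"dy":-7,"dz":3.4,"roll":5.1,"claw":-1},
])

```text
clock: 3.62
tcp_pos: [0.5132, -0.0043, 0.1372]
orientation: [0.002, 0.394, 0.919, 0.0]
wrist_force: [1.1, 0.7, -2.3]
finger_gap: 0.0595
grip_force: 44.9
```

send_rows([
  {"dx":-1.45,"dy":-2,"dz":0,"roll":1.25,"claw":-1},
  {"dx":-1.45,"dy":-2.54,"dz":-1,"roll":2.5,"claw":-1},
  {"dx":-1.45,"dy":-2.54,"dz":-2,"roll":3.21,"claw":-1},
  {"dx":-1.45,"dy":-2.54,"dz":-2,"roll":3.21,"claw":-1},
  {"dx":-1.45,"dy":-2.54,"dz":-2,"roll":3.21,"claw":-1},
])

```text
clock: 4.25
tcp_pos: [0.4778, -0.0666, 0.0864]
orientation: [0.001, 0.184, 0.983, -0.0]
wrist_force: [-0.2, 0.1, -1.9]
finger_gap: 0.0588
grip_force: 44.9
```

```bash
python3 - <<'E'
from h import *
st()
for n in("top","side"): cv2.imwrite(f"pics/{n}1.png",cv2.resize(Cam(n).img[130:330,250:490] if n=="top" else Cam(n).img[120:320,230:470],None,fx=3,fy=3))
cv2.imwrite("pics/both1.png",cv2.resize(np.hstack([cv2.imread("pics/top1.png"),cv2.imread("pics/side1.png")]),(800,333)))
E
```

```text
t 4.25 tcp [ 0.4778 -0.0666  0.0864] yaw 68.79 F [-0.2  0.1 -1.9] gap 0.0588 gf 44.9 q [-0.31  0.23 -0.44  0.9   0.    0.07]
```

View pics/both1.png

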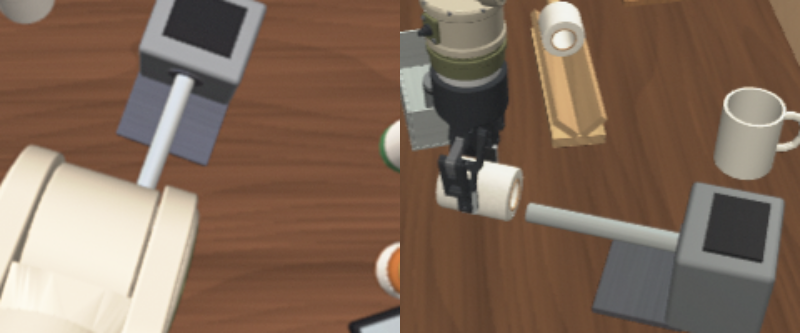

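The side half of the picture shows the held roll with its hole at about (518,193), just above the rod tip at (533,212). I'll lower it and check that it lines up with the rod.

send_rows([
  {"dx":0,"dy":-0.07,"dz":-0.79,"roll":0.06,"claw":-1},
  {"dx":0,"dy":-0.07,"dz":-0.79,"roll":0.06,"claw":-1},
  {"dx":0,"dy":-0.07,"dz":-0.79,"roll":0.06,"claw":-1},
  {"dx":0,"dy":-0.07,"dz":-0.79,"roll":0.06,"claw":-1},
  {"dx":0,"dy":-0.07,"dz":-0.79,"roll":0.06,"claw":-1},
])

```text
clock: 4.97
tcp_pos: [0.4771, -0.0684, 0.0655]
orientation: [0.0, 0.179, 0.984, 0.0]
wrist_force: [0.0, -0.5, -2.3]
finger_gap: 0.0593
grip_force: 44.9
```

```bash
python3 - <<'E'
from h import *
st()
S=Cam("side");tcp=get_state()["tcp_pos"]
c=cv2.resize(S.img[210:280,290:410][:, :],None,fx=6,fy=6,interpolation=cv2.INTER_CUBIC)
c0=cv2.resize(S.img[205:285,240:360],None,fx=6,fy=6,interpolation=cv2.INTER_CUBIC)
cv2.imwrite("pics/s2.png",c0)
D=np.array([.9353,-.3539,0]);ax=tcp+[0,0,.009]
print("expected face ctr px",S.proj([ax+.04*D]).round(1),"rod tip px",S.proj([[.531,-.0885,.0757]]).round(1))
print("1mm up / 1mm left px",(S.proj([ax+.04*D+[0,0,.001]])-S.proj([ax+.04*D])).round(2),(S.proj([ax+.04*D+[.0004,.0009,0]])-S.proj([ax+.04*D])).round(2))
E
```

```text
t 4.97 tcp [ 0.4771 -0.0684  0.0655] yaw 69.33 F [ 0.  -0.5 -2.3] gap 0.0593 gf 44.9 q [-0.31  0.25 -0.47  0.85  0.    0.05]
expected face ctr px [[297.4 245.3]] rod tip px [[306.6 246.6]]
1mm up / 1mm left px [[-0.02 -0.37]] [[ 0.19 -0.37]]
```

View pics/s2.png

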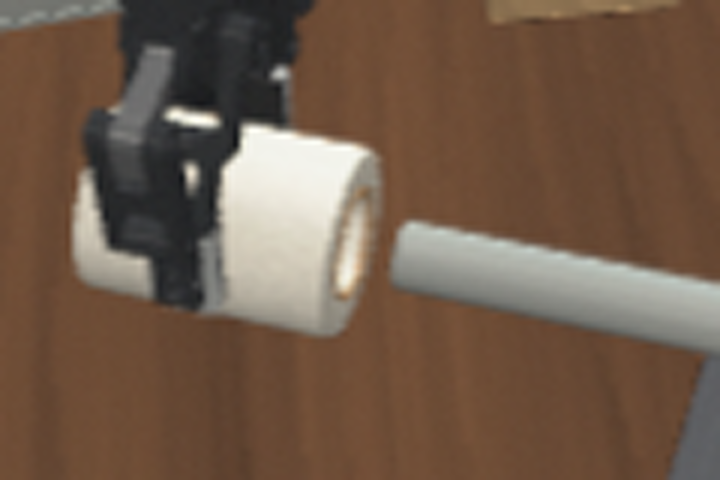

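The crop shows the roll's front face centre at about (299,245.7) and the rod tip at (306.5,247.5). They line up to within 1 mm, so I'll slide it on.

send_rows([
  {"dx":0.6,"dy":-0.23,"dz":0.02,"roll":0,"claw":-1},
  {"dx":1.3,"dy":-0.49,"dz":0.02,"roll":0,"claw":-1},
  {"dx":2.1,"dy":-0.79,"dz":0.02,"roll":0,"claw":-1},
  {"dx":2.9,"dy":-1.1,"dz":0.02,"roll":0,"claw":-1},
  {"dx":3.7,"dy":-1.4,"dz":0.02,"roll":0,"claw":-1},
])

```text
clock: 5.65
tcp_pos: [0.5699, -0.1036, 0.0654]
orientation: [-0.0, 0.179, 0.984, 0.0]
wrist_force: [-0.3, -0.2, -2.7]
finger_gap: 0.0592
grip_force: 44.9
```

```bash
python3 - <<'E'
from h import *
st()
p=get_state()["tcp_pos"];D=np.array([.9353,-.3539]);v=p[:2]-[.531,-.0885];print("along",v@D,"lat",v@[.3539,.9353])
E
```

```text
t 5.65 tcp [ 0.5699 -0.1036  0.0654] yaw 69.32 F [-0.3 -0.2 -2.7] gap 0.0592 gf 44.9 q [-0.32  0.42 -0.22  0.93  0.    0.04]
along 0.041705926967490474 lat -0.0003698308382362875
```

send_rows([
  {"dx":0.8,"dy":-0.3,"dz":0.04,"roll":0,"claw":-1},
  {"dx":1.7,"dy":-0.64,"dz":0.04,"roll":0,"claw":-1},
  {"dx":2.5,"dy":-0.95,"dz":0.04,"roll":0,"claw":-1},
  {"dx":2.9,"dy":-1.1,"dz":0.04,"roll":0,"claw":-1},
  {"dx":3.14,"dy":-1.19,"dz":0.04,"roll":0,"claw":-1},
])

```text
clock: 6.28
tcp_pos: [0.6477, -0.1331, 0.0661]
orientation: [-0.0, 0.179, 0.984, 0.0]
wrist_force: [0.1, 0.0, -2.3]
finger_gap: 0.0592
grip_force: 44.9
```

```bash
cat >>h.py <<'E'
def al():
    st();p=get_state()["tcp_pos"];v=p[:2]-[.531,-.0885];print("along",v@[.9353,-.3539],"lat",v@[.3539,.9353])
E
python3 -c "
from h import *
al()"
```

```text
t 6.28 tcp [ 0.6477 -0.1331  0.0661] yaw 69.32 F [ 0.1  0.  -2.3] gap 0.0592 gf 44.9 q [-0.32  0.56  0.02  1.03  0.    0.04]
along 0.12494690912104275 lat -0.0004152625634455398
```

send_rows([
  {"dx":0.08,"dy":-0.03,"dz":0,"roll":0,"claw":-1},
  {"dx":0.15,"dy":-0.057,"dz":0,"roll":0,"claw":-1},
  {"dx":0.21,"dy":-0.08,"dz":0,"roll":0,"claw":-1},
  {"dx":0.26,"dy":-0.1,"dz":0,"roll":0,"claw":-1},
  {"dx":0.26,"dy":-0.1,"dz":0,"roll":0,"claw":-1},
])

```text
clock: 6.9
tcp_pos: [0.6497, -0.1339, 0.0658]
orientation: [-0.004, 0.179, 0.984, 0.001]
wrist_force: [-11.9, 2.5, 3.2]
finger_gap: 0.0595
grip_force: 45.3
```

```bash
python3 -c "
from h import *
al()"
```

```text
t 6.9 tcp [ 0.6497 -0.1339  0.0658] yaw 69.37 F [-11.9   2.5   3.2] gap 0.0595 gf 45.3 q [-0.32  0.58  0.04  1.04 -0.    0.04]
along 0.12708958480632393 lat -0.0004318954363785113
```

send_rows([
  {"dx":0,"dy":0,"dz":0,"roll":0,"claw":1},
  {"dx":0,"dy":0,"dz":0,"roll":0,"claw":1},
  {"dx":-0.1,"dy":0.04,"dz":0.2,"roll":0,"claw":1},
  {"dx":-0.1,"dy":0.04,"dz":1.8,"roll":0,"claw":1},
  {"dx":-0.1,"dy":0.04,"dz":3.6,"roll":0,"claw":1},
])

```text
clock: 7.52
tcp_pos: [0.6513, -0.1344, 0.1572]
orientation: [-0.001, 0.179, 0.984, 0.0]
wrist_force: [0.4, -0.3, 0.4]
finger_gap: 0.0852
grip_force: 0.0
```

send_rows([
  {"dx":-0.2,"dy":2,"dz":0,"roll":-1.3,"claw":1},
  {"dx":-0.5,"dy":4.5,"dz":0,"roll":-2.6,"claw":1},
  {"dx":-0.8,"dy":7,"dz":0,"roll":-3.9,"claw":1},
  {"dx":-1.1,"dy":9.5,"dz":0,"roll":-5.2,"claw":1},
  {"dx":-1.4,"dy":12,"dz":0,"roll":-6.5,"claw":1},
])

```text
clock: 8.15
tcp_pos: [0.6176, 0.161, 0.1574]
orientation: [0.001, 0.592, 0.806, 0.001]
wrist_force: [1.2, -0.0, -1.0]
finger_gap: 0.0853
grip_force: 0.0
```

send_rows([
  {"dx":-0.3,"dy":2.4,"dz":0,"roll":-1.2,"claw":1},
  {"dx":-0.5,"dy":4.15,"dz":0,"roll":-1.85,"claw":1},
  {"dx":-0.5,"dy":4.15,"dz":0,"roll":-1.85,"claw":1},
  {"dx":-0.5,"dy":4.15,"dz":0,"roll":-1.85,"claw":1},
  {"dx":-0.5,"dy":4.15,"dz":0,"roll":-1.85,"claw":1},
])

```text
clock: 8.78
tcp_pos: [0.6055, 0.2614, 0.1567]
orientation: [0.0, 0.689, 0.724, 0.0]
wrist_force: [-0.3, 0.4, 0.6]
finger_gap: 0.0852
grip_force: 0.0
```

```bash
python3 - <<'E'
from h import *
st()
T,S=Cam("top"),Cam("side")
cv2.imwrite("pics/both3.png",np.hstack([cv2.resize(T.img[100:300,260:460],(400,400)),cv2.resize(S.img[100:320,230:450],(400,400))]))
E
```

```text
t 8.78 tcp [0.6055 0.2614 0.1567] yaw 2.84 F [-0.3  0.4  0.6] gap 0.0852 gf 0.0 q [ 0.29  0.51  0.15  1.22 -0.    1.81]
```

View pics/both3.png

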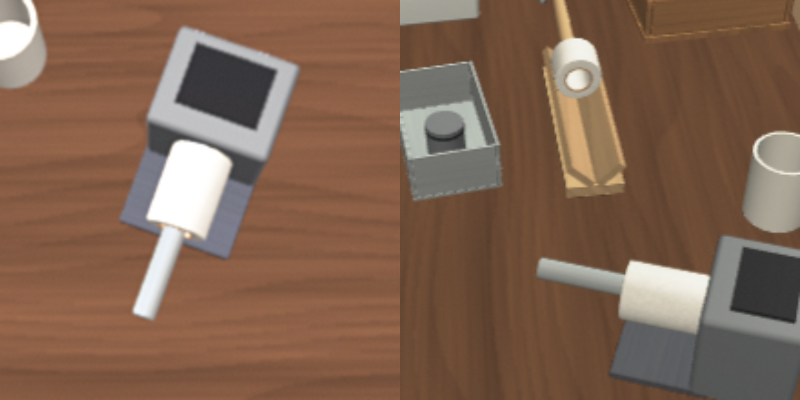

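The picture shows the wide roll on the spindle against the housing, at about (190,190) in the top half. The narrow roll is still in the trough at about (577,68) in the side half. I'll grasp the narrow roll.

send_rows([
  {"dx":-0.05,"dy":0.3,"dz":-2.2,"roll":0,"claw":1},
  {"dx":-0.05,"dy":0.3,"dz":-4.25,"roll":0,"claw":1},
  {"dx":-0.05,"dy":0.3,"dz":-4.25,"roll":0,"claw":1},
  {"dx":-0.05,"dy":0.3,"dz":-4.25,"roll":0,"claw":-1},
  {"dx":-0.05,"dy":0.3,"dz":-4.25,"roll":0,"claw":-1},
])

```text
clock: 9.5
tcp_pos: [0.6025, 0.2701, 0.0533]
orientation: [-0.001, 0.689, 0.725, -0.0]
wrist_force: [-8.2, -2.0, 4.5]
finger_gap: 0.059
grip_force: 42.3
```

send_rows([
  {"dx":0,"dy":0,"dz":0,"roll":0,"claw":-1},
  {"dx":0,"dy":0,"dz":0,"roll":0,"claw":-1},
  {"dx":0,"dy":0,"dz":0,"roll":0,"claw":-1},
  {"dx":0,"dy":0,"dz":0,"roll":0,"claw":-1},
  {"dx":0,"dy":0,"dz":0,"roll":0,"claw":-1},
])

```text
clock: 10.12
tcp_pos: [0.6025, 0.2701, 0.0533]
orientation: [-0.0, 0.689, 0.725, -0.0]
wrist_force: [-8.9, -1.0, 5.5]
finger_gap: 0.0592
grip_force: 42.3
```

```bash
python3 -c "
from h import *
al()"
```

```text
t 10.12 tcp [0.6025 0.2701 0.0533] yaw 2.93 F [-8.9 -1.   5.5] gap 0.0592 gf 42.3 q [0.3  0.57 0.   1.   0.   1.82]
along -0.0600505332368199 lat 0.36074457765838497
```

send_rows([
  {"dx":0,"dy":0,"dz":2,"roll":0,"claw":-1},
  {"dx":-0.4,"dy":-1,"dz":3.4,"roll":1.2,"claw":-1},
  {"dx":-1.1,"dy":-3.2,"dz":3.4,"roll":2.5,"claw":-1},
  {"dx":-1.8,"dy":-5.4,"dz":3.4,"roll":3.8,"claw":-1},
  {"dx":-2.5,"dy":-7.6,"dz":3.4,"roll":5.1,"claw":-1},
])

```text
clock: 10.75
tcp_pos: [0.5428, 0.0795, 0.1386]
orientation: [0.003, 0.391, 0.92, 0.001]
wrist_force: [0.6, -0.6, -0.9]
finger_gap: 0.059
grip_force: 44.0
```

send_rows([
  {"dx":-0.8,"dy":-2.2,"dz":0,"roll":1.25,"claw":-1},
  {"dx":-1.6,"dy":-4.4,"dz":0,"roll":2.5,"claw":-1},
  {"dx":-2.25,"dy":-6.03,"dz":-1,"roll":3.19,"claw":-1},
  {"dx":-2.25,"dy":-6.03,"dz":-2.5,"roll":3.19,"claw":-1},
  {"dx":-2.25,"dy":-6.03,"dz":-2.5,"roll":3.19,"claw":-1},
])

```text
clock: 11.38
tcp_pos: [0.4846, -0.0702, 0.073]
orientation: [-0.001, 0.182, 0.983, 0.0]
wrist_force: [-0.1, 0.0, -1.5]
finger_gap: 0.0596
grip_force: 44.0
```

```bash
python3 -c "
from h import *
al()"
```

```text
t 11.38 tcp [ 0.4846 -0.0702  0.073 ] yaw 68.98 F [-0.1  0.  -1.5] gap 0.0596 gf 44.0 q [-0.31  0.26 -0.44  0.87  0.    0.06]
along -0.04990129159939593 lat 0.0006430828407673755
```

send_rows([
  {"dx":-0.01,"dy":-0.03,"dz":-0.24,"roll":0.04,"claw":-1},
  {"dx":-0.01,"dy":-0.03,"dz":-0.24,"roll":0.04,"claw":-1},
  {"dx":0.45,"dy":-0.21,"dz":-0.24,"roll":0.04,"claw":-1},
  {"dx":1.1,"dy":-0.45,"dz":-0.24,"roll":0.04,"claw":-1},
  {"dx":1.8,"dy":-0.71,"dz":-0.24,"roll":0.04,"claw":-1},
])

```text
clock: 12.0
tcp_pos: [0.5323, -0.0876, 0.0674]
orientation: [0.001, 0.178, 0.984, -0.0]
wrist_force: [-0.0, 0.3, -0.9]
finger_gap: 0.059
grip_force: 44.0
```

send_rows([
  {"dx":0.7,"dy":-0.265,"dz":0,"roll":0,"claw":-1},
  {"dx":1.3,"dy":-0.49,"dz":0,"roll":0,"claw":-1},
  {"dx":1.8,"dy":-0.68,"dz":0,"roll":0,"claw":-1},
  {"dx":2.1,"dy":-0.795,"dz":0,"roll":0,"claw":-1},
  {"dx":2.2,"dy":-0.83,"dz":0,"roll":0,"claw":-1},
])

```text
clock: 12.62
tcp_pos: [0.5859, -0.1083, 0.0667]
orientation: [-0.0, 0.179, 0.984, 0.0]
wrist_force: [-0.5, 0.7, -1.4]
finger_gap: 0.0589
grip_force: 44.0
```

```bash
python3 -c "
from h import *
al()"
```

```text
t 12.62 tcp [ 0.5859 -0.1083  0.0667] yaw 69.42 F [-0.5  0.7 -1.4] gap 0.0589 gf 44.0 q [-0.32  0.45 -0.17  0.95  0.    0.04]
along 0.05829760937264254 lat 0.0009386933014306764
```

Advance about 9 mm slowly, until contact.

send_rows([
  {"dx":0.08,"dy":-0.03,"dz":0,"roll":0,"claw":-1},
  {"dx":0.16,"dy":-0.06,"dz":0,"roll":0,"claw":-1},
  {"dx":0.24,"dy":-0.09,"dz":0,"roll":0,"claw":-1},
  {"dx":0.32,"dy":-0.12,"dz":0,"roll":0,"claw":-1},
  {"dx":0.36,"dy":-0.14,"dz":0,"roll":0,"claw":-1},
])

```text
clock: 13.25
tcp_pos: [0.591, -0.1102, 0.066]
orientation: [-0.003, 0.178, 0.984, 0.001]
wrist_force: [-8.6, 4.5, 2.3]
finger_gap: 0.0596
grip_force: 44.3
```

```bash
python3 -c "
from h import *
al()"
```

```text
t 13.25 tcp [ 0.591  -0.1102  0.066 ] yaw 69.46 F [-8.6  4.5  2.3] gap 0.0596 gf 44.3 q [-0.32  0.46 -0.15  0.96  0.    0.04]
along 0.0637491349266939 lat 0.0009350181470750597
```

The narrow roll is seated. I'll release it and go to the cap.

send_rows([
  {"dx":0,"dy":0,"dz":0,"roll":0,"claw":1},
  {"dx":0,"dy":0,"dz":0,"roll":0,"claw":1},
  {"dx":-0.1,"dy":0.04,"dz":0.2,"roll":0,"claw":1},
  {"dx":-0.1,"dy":0.04,"dz":1.8,"roll":0,"claw":1},
  {"dx":-0.1,"dy":0.04,"dz":3.2,"roll":0,"claw":1},
])

```text
clock: 13.88
tcp_pos: [0.592, -0.1108, 0.1482]
orientation: [0.0, 0.179, 0.984, -0.0]
wrist_force: [1.4, 0.4, 0.7]
finger_gap: 0.0855
grip_force: 0.0
```

send_rows([
  {"dx":-1.2,"dy":2,"dz":0,"roll":0.9,"claw":1},
  {"dx":-2.4,"dy":4.1,"dz":0,"roll":1.8,"claw":1},
  {"dx":-3.6,"dy":6.2,"dz":0,"roll":2.8,"claw":1},
  {"dx":-4.8,"dy":8.3,"dz":0,"roll":3.73,"claw":1},
  {"dx":-5.9,"dy":10.4,"dz":0,"roll":3.73,"claw":1},
])

```text
clock: 14.5
tcp_pos: [0.4437, 0.1508, 0.1475]
orientation: [0.001, -0.081, 0.997, 0.0]
wrist_force: [0.8, 0.6, -0.2]
finger_gap: 0.0854
grip_force: 0.0
```

```bash
python3 -c "
from h import *
al()"
```

```text
t 14.5 tcp [0.4437 0.1508 0.1475] yaw 99.28 F [ 0.8  0.6 -0.2] gap 0.0854 gf 0.0 q [ 0.16  0.15 -0.37  1.04  0.   -0.01]
along -0.1663825319807269 lat 0.19290195509465266
```

send_rows([
  {"dx":-0.41,"dy":0.95,"dz":-0.6,"roll":0,"claw":1},
  {"dx":-0.41,"dy":0.95,"dz":-2.6,"roll":0,"claw":1},
  {"dx":-0.41,"dy":0.95,"dz":-4.46,"roll":0,"claw":1},
  {"dx":-0.41,"dy":0.95,"dz":-4.46,"roll":0,"claw":1},
  {"dx":-0.41,"dy":0.95,"dz":-4.46,"roll":0,"claw":-1},
], grip_force=25)

```text
clock: 15.12
tcp_pos: [0.4353, 0.1732, 0.0367]
orientation: [0.001, -0.081, 0.997, 0.0]
wrist_force: [0.3, -0.2, 0.7]
finger_gap: 0.0695
grip_force: 0.0
```

send_rows([
  {"dx":0,"dy":0,"dz":0,"roll":0,"claw":-1},
  {"dx":0,"dy":0,"dz":0,"roll":0,"claw":-1},
  {"dx":0,"dy":0,"dz":0,"roll":0,"claw":-1},
  {"dx":0,"dy":0,"dz":0,"roll":0,"claw":-1},
  {"dx":0,"dy":0,"dz":0,"roll":0,"claw":-1},
])

```text
clock: 15.75
tcp_pos: [0.4362, 0.1735, 0.0375]
orientation: [0.002, -0.081, 0.997, 0.0]
wrist_force: [-1.4, -0.5, 5.3]
finger_gap: 0.0472
grip_force: 25.0
```

```bash
python3 -c "
from h import *
al()"
```

```text
t 15.75 tcp [0.4362 0.1735 0.0375] yaw 99.24 F [-1.4 -0.5  5.3] gap 0.0472 gf 25.0 q [ 0.21  0.26 -0.54  0.77  0.    0.05]
along -0.1814097669512547 lat 0.21144449439854013
```

send_rows([
  {"dx":0,"dy":0,"dz":0.8,"roll":0,"claw":-1},
  {"dx":0,"dy":0,"dz":1.6,"roll":0,"claw":-1},
  {"dx":-0.39,"dy":-0.06,"dz":1.6,"roll":0,"claw":-1},
  {"dx":-0.79,"dy":-0.13,"dz":1.6,"roll":0,"claw":-1},
  {"dx":-1.18,"dy":-0.19,"dz":1.6,"roll":0,"claw":-1},
])

```text
clock: 16.38
tcp_pos: [0.4087, 0.1689, 0.0765]
orientation: [0.005, -0.081, 0.997, 0.0]
wrist_force: [13.4, 2.1, 5.8]
finger_gap: 0.0473
grip_force: 26.9
```

send_rows([
  {"dx":-0.2,"dy":-0.03,"dz":0,"roll":0,"claw":-1},
  {"dx":-0.4,"dy":-0.065,"dz":0,"roll":0,"claw":-1},
  {"dx":-0.6,"dy":-0.1,"dz":0,"roll":0,"claw":-1},
  {"dx":-0.8,"dy":-0.13,"dz":0,"roll":0,"claw":-1},
  {"dx":-1,"dy":-0.16,"dz":0,"roll":0,"claw":-1},
])

```text
clock: 17.0
tcp_pos: [0.392, 0.1665, 0.0812]
orientation: [0.013, -0.08, 0.997, 0.001]
wrist_force: [15.4, 2.6, 22.2]
finger_gap: 0.0472
grip_force: 32.2
```

```bash
python3 - <<'E'
from h import *
st()
T,S=Cam("top"),Cam("side")
cv2.imwrite("pics/s4.png",cv2.resize(S.img[110:230,200:320],(600,600),interpolation=cv2.INTER_CUBIC))
E
```

```text
t 17.0 tcp [0.392  0.1665 0.0812] yaw 99.21 F [15.4  2.6 22.2] gap 0.0472 gf 32.2 q [ 0.21  0.12 -0.6   0.83 -0.    0.05]
```

View pics/s4.png

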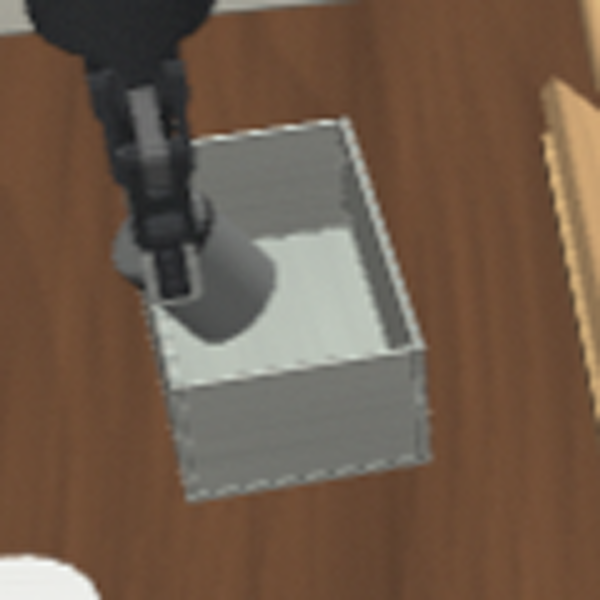

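The view shows the cap tilted about 45° over the pan's near wall, with its mouth trailing towards +x at crop (245,310). I'll keep sweeping.

send_rows([
  {"dx":-0.25,"dy":-0.04,"dz":0.1,"roll":0,"claw":-1},
  {"dx":-0.5,"dy":-0.08,"dz":0.15,"roll":0,"claw":-1},
  {"dx":-0.75,"dy":-0.12,"dz":0.15,"roll":0,"claw":-1},
  {"dx":-1,"dy":-0.16,"dz":0.15,"roll":0,"claw":-1},
  {"dx":-1.25,"dy":-0.2,"dz":0.15,"roll":0,"claw":-1},
])

```text
clock: 17.73
tcp_pos: [0.347, 0.1591, 0.0784]
orientation: [-0.001, -0.081, 0.997, -0.0]
wrist_force: [2.2, -0.1, 2.9]
finger_gap: 0.0476
grip_force: 26.0
```

```bash
python3 - <<'E'
from h import *
st()
T,S=Cam("top"),Cam("side")
cv2.imwrite("pics/s5.png",cv2.resize(S.img[110:230,200:320],(600,600),interpolation=cv2.INTER_CUBIC))
E
```

```text
t 17.73 tcp [0.347  0.1591 0.0784] yaw 99.25 F [ 2.2 -0.1  2.9] gap 0.0476 gf 26.0 q [ 0.22  0.06 -0.67  0.84  0.    0.06]
```

View pics/s5.png

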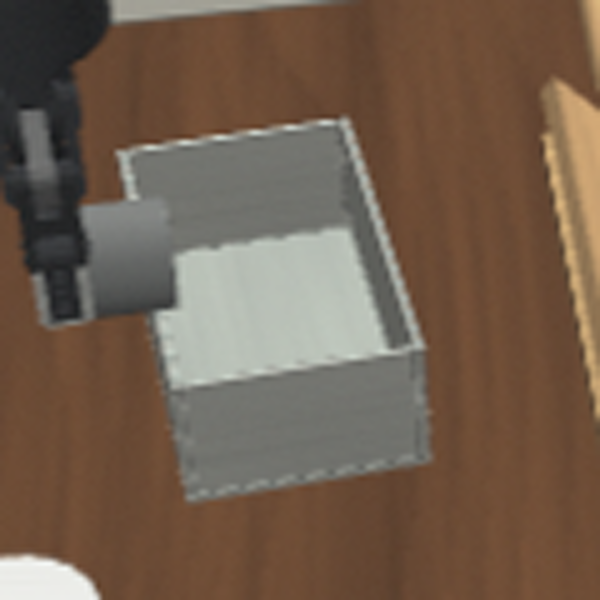

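The view shows the cap horizontal with its mouth pointing to +x, at crop (172,255). I'll set it down on open counter to level it, then regrip.

send_rows([
  {"dx":0,"dy":0,"dz":1.4,"roll":0,"claw":-1},
  {"dx":0.8,"dy":-1.4,"dz":1.6,"roll":-1,"claw":-1},
  {"dx":1.9,"dy":-2.9,"dz":1.6,"roll":-2,"claw":-1},
  {"dx":3,"dy":-4.4,"dz":1.6,"roll":-3,"claw":-1},
  {"dx":4.1,"dy":-4.8,"dz":1.6,"roll":-3.75,"claw":-1},
])

```text
clock: 18.45
tcp_pos: [0.4498, 0.0376, 0.1177]
orientation: [-0.002, 0.183, 0.983, -0.0]
wrist_force: [-1.0, 0.4, -0.6]
finger_gap: 0.0471
grip_force: 26.4
```

send_rows([
  {"dx":0,"dy":0,"dz":-1.5,"roll":0,"claw":-1},
  {"dx":0,"dy":0,"dz":-3,"roll":0,"claw":-1},
  {"dx":0,"dy":0,"dz":-3.8,"roll":0,"claw":-1},
  {"dx":0,"dy":0,"dz":-4.1,"roll":0,"claw":-1},
  {"dx":0,"dy":0,"dz":-4.2,"roll":0,"claw":-1},
])

```text
clock: 19.08
tcp_pos: [0.4496, 0.0395, 0.0135]
orientation: [-0.001, 0.18, 0.984, -0.0]
wrist_force: [-2.2, 0.5, 4.4]
finger_gap: 0.0471
grip_force: 26.8
```

```bash
python3 -c "
from h import *
al()"
```

```text
t 19.07 tcp [0.4496 0.0395 0.0135] yaw 69.26 F [-2.2  0.5  4.4] gap 0.0471 gf 26.8 q [-0.09  0.27 -0.6   0.7   0.    0.27]
along -0.12140705221978106 lat 0.09093162812960236
```

send_rows([
  {"dx":0,"dy":0,"dz":-0.12,"roll":0,"claw":-1},
  {"dx":0,"dy":0,"dz":-0.12,"roll":0,"claw":0.4},
  {"dx":0,"dy":0,"dz":-0.12,"roll":0,"claw":0.4},
  {"dx":0.2,"dy":-0.07,"dz":-0.15,"roll":0,"claw":0.4},
  {"dx":0.38,"dy":-0.14,"dz":-0.15,"roll":0,"claw":0.4},
], grip_force=40)

```text
clock: 19.7
tcp_pos: [0.461, 0.0356, 0.0103]
orientation: [0.0, 0.18, 0.984, 0.0]
wrist_force: [0.1, -0.9, 0.1]
finger_gap: 0.0598
grip_force: 0.0
```

send_rows([
  {"dx":0,"dy":0,"dz":0,"roll":0,"claw":0.4},
  {"dx":0,"dy":0,"dz":0,"roll":0,"claw":-1},
  {"dx":0,"dy":0,"dz":0,"roll":0,"claw":-1},
  {"dx":0,"dy":0,"dz":0,"roll":0,"claw":-1},
  {"dx":0,"dy":0,"dz":0,"roll":0,"claw":-1},
])

```text
clock: 20.32
tcp_pos: [0.4605, 0.0357, 0.0104]
orientation: [0.0, 0.18, 0.984, -0.0]
wrist_force: [-1.9, -0.9, 4.7]
finger_gap: 0.0471
grip_force: 40.8
```

```bash
python3 -c "
from h import *
al()"
```

```text
t 20.32 tcp [0.4605 0.0357 0.0104] yaw 69.25 F [-1.9 -0.9  4.7] gap 0.0471 gf 40.8 q [-0.1   0.29 -0.58  0.7  -0.    0.27]
along -0.10987726071881822 lat 0.09121032921275853
```

send_rows([
  {"dx":0,"dy":0,"dz":2,"roll":0,"claw":-1},
  {"dx":0,"dy":-0.5,"dz":3,"roll":0,"claw":-1},
  {"dx":0.3,"dy":-2.5,"dz":3,"roll":0,"claw":-1},
  {"dx":0.57,"dy":-4.12,"dz":2.5,"roll":0,"claw":-1},
  {"dx":0.57,"dy":-4.12,"dz":2.07,"roll":0,"claw":-1},
])

```text
clock: 20.95
tcp_pos: [0.4753, -0.0693, 0.0614]
orientation: [0.0, 0.182, 0.983, 0.0]
wrist_force: [0.4, 2.3, -0.5]
finger_gap: 0.0474
grip_force: 42.1
```

send_rows([
  {"dx":0,"dy":0,"dz":0,"roll":0,"claw":-1},
  {"dx":0,"dy":0,"dz":0,"roll":0,"claw":-1},
  {"dx":0,"dy":0,"dz":0,"roll":0,"claw":-1},
  {"dx":0,"dy":0,"dz":0,"roll":0,"claw":-1},
  {"dx":0,"dy":0,"dz":0,"roll":0,"claw":-1},
])

```text
clock: 21.58
tcp_pos: [0.4748, -0.0669, 0.0622]
orientation: [0.0, 0.18, 0.984, 0.0]
wrist_force: [-0.1, 0.3, -0.9]
finger_gap: 0.047
grip_force: 42.1
```

```bash
python3 - <<'E'
from h import *
al()
T,S=Cam("top"),Cam("side")
D=np.array([.9353,-.3539,0]);ax=get_state()["tcp_pos"]+[0,0,.0136]
print("exp mouth px",S.proj([ax+.034*D]).round(1),"tip",S.proj([[.531,-.0885,.0757]]).round(1))
cv2.imwrite("pics/f.png",np.hstack([cv2.resize(S.img[205:285,250:370],(600,400),interpolation=cv2.INTER_CUBIC),cv2.resize(T.img[205:285,310:350],(200,400),interpolation=cv2.INTER_CUBIC)]))
E
```

```text
t 21.57 tcp [ 0.4748 -0.0669  0.0622] yaw 69.29 F [-0.1  0.3 -0.9] gap 0.047 gf 42.1 q [-0.31  0.25 -0.48  0.84  0.    0.05]
along -0.060211146980652316 lat 0.0003259595075377729
exp mouth px [[293.  243.7]] tip [[306.6 246.6]]
```

View pics/f.png

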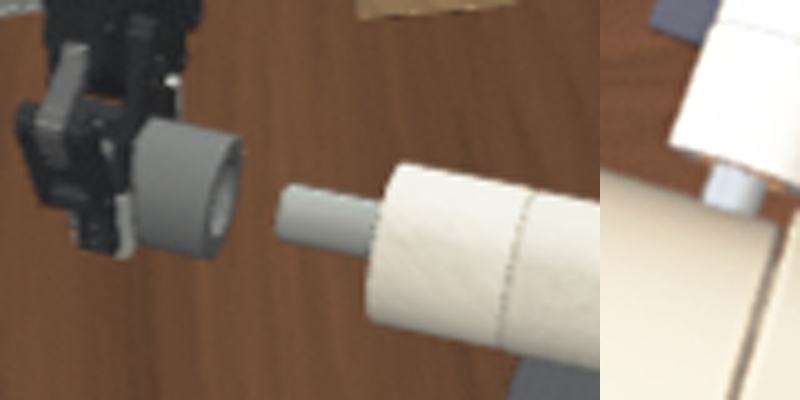

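The crop shows the cap mouth at about (294.8,244.5) and the rod tip at about (306.4,247.5), so the cap may be about 1 px high. I'll measure it numerically.

```bash
python3 - <<'E'
from h import *
S=Cam("side");h=cv2.cvtColor(S.img,cv2.COLOR_BGR2HSV)
g=mask(S.img,lambda h:(h[...,1]<60)&(h[...,2]>60),(276,215,325,275))
for c in list(range(278,300,2))+list(range(306,324,2)):
    j=np.flatnonzero(g[:,c]); j=j[(j>222)&(j<262)]
    if len(j): print(c,j.min(),j.max(),(j.min()+j.max())/2, "axis pred", round(249.7-(322.6-c)*.209,1))
E
```

```text
278 230 253 241.5 axis pred 240.4
280 228 254 241.0 axis pred 240.8
282 228 254 241.0 axis pred 241.2
284 229 255 242.0 axis pred 241.6
286 228 255 241.5 axis pred 242.1
288 230 255 242.5 axis pred 242.5
290 231 256 243.5 axis pred 242.9
292 231 256 243.5 axis pred 243.3
294 231 253 242.0 axis pred 243.7
296 232 247 239.5 axis pred 244.1
306 243 252 247.5 axis pred 246.2
308 242 253 247.5 axis pred 246.6
310 242 253 247.5 axis pred 247.1
312 243 253 248.0 axis pred 247.5
314 243 254 248.5 axis pred 247.9
316 243 254 248.5 axis pred 248.3
318 244 255 249.5 axis pred 248.7
320 244 255 249.5 axis pred 249.2
322 245 256 250.5 axis pred 249.6
```

send_rows([
  {"dx":0.4,"dy":-0.15,"dz":-0.02,"roll":0,"claw":-1},
  {"dx":0.75,"dy":-0.28,"dz":-0.02,"roll":0,"claw":-1},
  {"dx":1.05,"dy":-0.4,"dz":-0.02,"roll":0,"claw":-1},
  {"dx":1.35,"dy":-0.51,"dz":-0.02,"roll":0,"claw":-1},
  {"dx":1.6,"dy":-0.61,"dz":-0.02,"roll":0,"claw":-1},
])

```text
clock: 22.35
tcp_pos: [0.5152, -0.0827, 0.0614]
orientation: [-0.0, 0.18, 0.984, 0.0]
wrist_force: [0.2, 0.3, -0.8]
finger_gap: 0.0469
grip_force: 42.1
```

```bash
python3 -c "
from h import *
al()"
```

```text
t 22.35 tcp [ 0.5152 -0.0827  0.0614] yaw 69.25 F [ 0.2  0.3 -0.8] gap 0.0469 gf 42.1 q [-0.31  0.33 -0.37  0.87  0.    0.05]
along -0.016819712650844382 lat -0.00013772161633175944
```

No contact, so the mouth is over the tip. Continue until it seats.

send_rows([
  {"dx":0.25,"dy":-0.09,"dz":0,"roll":0,"claw":-1},
  {"dx":0.45,"dy":-0.17,"dz":0,"roll":0,"claw":-1},
  {"dx":0.6,"dy":-0.23,"dz":0,"roll":0,"claw":-1},
  {"dx":0.72,"dy":-0.27,"dz":0,"roll":0,"claw":-1},
  {"dx":0.8,"dy":-0.3,"dz":0,"roll":0,"claw":-1},
])

```text
clock: 22.98
tcp_pos: [0.5327, -0.0892, 0.0608]
orientation: [-0.002, 0.18, 0.984, 0.0]
wrist_force: [-6.9, 2.2, 1.9]
finger_gap: 0.0471
grip_force: 42.3
```

```bash
python3 -c "
from h import *
al()"
```

```text
t 22.98 tcp [ 0.5327 -0.0892  0.0608] yaw 69.27 F [-6.9  2.2  1.9] gap 0.0471 gf 42.3 q [-0.31  0.36 -0.32  0.89  0.    0.05]
along 0.0018191144417798023 lat -3.376360055972838e-05
```

send_rows([
  {"dx":0.1,"dy":-0.04,"dz":0,"roll":0,"claw":-1},
  {"dx":0.1,"dy":-0.04,"dz":0,"roll":0,"claw":-1},
  {"dx":0,"dy":0,"dz":0,"roll":0,"claw":-1},
  {"dx":0,"dy":0,"dz":0,"roll":0,"claw":1},
  {"dx":0,"dy":0,"dz":0,"roll":0,"claw":1},
])

```text
clock: 23.6
tcp_pos: [0.5358, -0.0903, 0.062]
orientation: [0.001, 0.18, 0.984, -0.0]
wrist_force: [0.8, -0.4, 0.8]
finger_gap: 0.0805
grip_force: 0.0
```

send_rows([
  {"dx":-0.1,"dy":0.04,"dz":0,"roll":0,"claw":1},
  {"dx":-0.1,"dy":0.04,"dz":0.8,"roll":0,"claw":1},
  {"dx":-0.1,"dy":0.04,"dz":2.5,"roll":0,"claw":1},
  {"dx":-1.5,"dy":1.5,"dz":4,"roll":0,"claw":1},
  {"dx":-3,"dy":3.5,"dz":4,"roll":0,"claw":1},
])

```text
clock: 24.22
tcp_pos: [0.4622, -0.0031, 0.1646]
orientation: [0.004, 0.181, 0.983, 0.0]
wrist_force: [-0.0, 1.4, -0.6]
finger_gap: 0.0858
grip_force: 0.0
```

send_rows([
  {"dx":0,"dy":2,"dz":0,"roll":0,"claw":1},
  {"dx":0,"dy":4,"dz":0,"roll":0,"claw":1},
  {"dx":0,"dy":5,"dz":0,"roll":0,"claw":1},
  {"dx":0,"dy":5,"dz":0,"roll":0,"claw":1},
  {"dx":0,"dy":5,"dz":0,"roll":0,"claw":1},
])

```text
clock: 24.85
tcp_pos: [0.4599, 0.1218, 0.1615]
orientation: [0.0, 0.18, 0.984, -0.0]
wrist_force: [0.1, 0.0, -0.8]
finger_gap: 0.0856
grip_force: 0.0
```

```bash
python3 - <<'E'
from h import *
al()
T,S=Cam("top"),Cam("side")
root=np.array([.690,-.1487,.0757]);D=np.array([.9353,-.3539,0])
for C,n in((T,"T"),(S,"S")):
    print(n)
    for a in range(-20,206,6):
        P=root-D*a/1000+[0,0,.02]   # along the upper side
        u=C.proj([P])[0]; print(a,cv2.getRectSubPix(C.img,(1,1),(float(u[0]),float(u[1]))).ravel(),end=" ")
    print()
# jar and syrup positions
for lo,hi,b,n in(((10,100,120),(30,255,255),(470,265,530,320),"jar"),((45,60,40),(85,255,255),(470,185,550,240),"syrup")):
    c=blobs(T.img,lo,hi,b);print(n,cv2.boundingRect(c[0]) if c else None)
E
```

```text
t 24.85 tcp [0.4599 0.1218 0.1615] yaw 69.25 F [ 0.1  0.  -0.8] gap 0.0856 gf 0.0 q [ 0.09  0.16 -0.33  1.08 -0.    0.45]
along -0.14089549570704052 lat 0.1715909511173439
T
-20 [197 195 194] -14 [198 196 195] -8 [156 154 153] -2 [186 188 189] 4 [255 255 255] 10 [255 255 255] 16 [255 255 255] 22 [255 255 255] 28 [255 255 255] 34 [255 255 255] 40 [255 255 255] 46 [255 255 255] 52 [255 255 255] 58 [255 255 255] 64 [255 255 255] 70 [255 255 255] 76 [255 255 255] 82 [255 255 255] 88 [255 255 255] 94 [255 255 255] 100 [255 255 255] 106 [255 255 255] 112 [255 255 255] 118 [255 255 255] 124 [255 255 255] 130 [230 235 238] 136 [204 202 201] 142 [202 201 200] 148 [202 200 200] 154 [203 200 200] 160 [201 198 199] 166 [201 199 199] 172 [197 195 195] 178 [128 126 127] 184 [147 146 148] 190 [ 74 102 151] 196 [ 72  99 144] 202 [ 72  98 144] 
S
-20 [140 142 141] -14 [138 141 139] -8 [138 141 138] -2 [115 118 115] 4 [232 240 241] 10 [234 242 243] 16 [233 242 242] 22 [234 242 243] 28 [232 241 242] 34 [231 240 241] 40 [231 240 241] 46 [231 240 241] 52 [229 239 240] 58 [229 239 240] 64 [230 239 240] 70 [228 239 240] 76 [227 238 239] 82 [212 225 228] 88 [234 242 243] 94 [234 243 243] 100 [235 242 243] 106 [233 241 242] 112 [233 241 243] 118 [234 242 243] 124 [232 241 242] 130 [221 232 235] 136 [133 135 132] 142 [133 135 133] 148 [132 135 132] 154 [132 135 132] 160 [133 135 132] 166 [132 134 132] 172 [132 134 132] 178 [55 54 53] 184 [119 123 127] 190 [ 52  75 107] 196 [ 53  77 110] 202 [ 54  77 111] 
jar (470, 265, 60, 55)
syrup (494, 191, 40, 36)
```

In both views the rolls cover 0–130 mm from the housing face and the cap covers 130–185 mm, with no gaps. The gripper is clear, so I'm handing in.

```bash
python3 -c "
from workcell import *
print(hand_in())"
```

```text
the job is handed in; nothing more can be done
None
```

The wide roll, narrow roll and end cap are on the spindle, tight up to the housing and released, with the jar and syrup bottle untouched; the job was handed in at about 25 s and returned no verdict.

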